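Set the microinjector stop and lock it

TASK

On the bench microinjector, turn the top knob until its pointer stands in line with the gap of the fork-shaped index on the dial rim. Then swing the lever of the lock ring below clockwise until the ring is firmly tight, without overtightening it, so that it stays tight and the pointer stays on the index when you let go. Leave the dishes and the black case where they are.

Things in the scene. Friction and masses are not known exactly. Their poses are not given: they have to be found in the camera images.
- stand: housing, fixed to the worktop: grey block 120 x 120 x 40 mm, over it a round aluminium dial plate (88 mm across, upper face 62 mm above the worktop). Origin: underside centre, on the common vertical axis of knob, dial and lock ring; z up; a steel barrel points out along +x at the back.
- knob_grip (a point): centre of the gripping part of the black fluted knob on top, on its vertical axis, 82 mm above the worktop: a cylinder 31 mm across, z = 67.5 to 94.5 mm. Below are a 42 mm skirt and the pointer, so keep fingertips above z = 69 mm. It turns both ways against 0.08 N m of friction and stays where left. The pointer starts 0.5 to 1.4 rad counter-clockwise (from above) of the index.
- pointer_tip (a point): tip of the dark pointer bar (3 mm wide) that sticks out from the knob's skirt, 38 mm from the knob's axis.
- index_gap (a point): middle of the mouth of the dark fork-shaped index fixed on the dial rim, 38 mm from the knob's axis: the pointer tip must come to this point. The fork's opening is 10 mm wide. The index is in a different place on the rim each time.
- lock_ring: steel ring under the dial (59 mm across, z = 44 to 56 mm) with a lever, a 9 mm bar at z = 50 mm that ends in an upright post. Origin: on the vertical axis, ring's underside. Turns clockwise from above to tighten. It runs free against 0.45 N m (6 N sideways at the post); after 0.2 to 1.3 rad, at an unseen place that differs each time, it takes up its clamp.
- lever_post (a point): centre of the graspable part of the dark upright post at the lever's end, 78 mm from the ring's axis, 72 mm above the worktop. The post is 12 mm across, top at z = 82 mm; keep fingertips above z = 57 mm, over the lever bar. At the start the lever points to the far right of the housing (0.2 to 0.55 rad clockwise of the housing's x axis).
- culture_dish: clear petri dish 55 x 55 x 12 mm standing loose to the left of the housing, a bystander. Origin: underside centre.
- small_dish: clear small petri dish 40 x 40 x 14 mm standing loose at the far left of the housing, a bystander. Origin: underside centre.
- case: black screw-top case 43 x 43 x 66 mm standing loose behind the housing, a bystander. Origin: underside centre.
- clamp_axis (a point): point on the ring's axis in its mid plane, 50 mm above the worktop. Once the clamp is taken up, resistance rises 4 N m/rad above the running friction (5 N at the post per 0.1 rad). Firmly tight: 9.5 to 17.5 N sideways at the post in all, aim at 11 to 13 N; it then stays tight. Over 18 N is overtightened. With the arm halted or the post squeezed, up to 4 N less is felt.
There are look-alikes about, which are no part of the job. There is more than one size of the stand; the job needs the largest.

How it is judged:
By the outcome, as a careful person would: the job done as asked, in the order asked, and still so for the second after the job is handed in, with the robot touching nothing.
It also fails if it takes over 54 s, if anything falls off the work surface, if the arm or the gripper's body presses on something with over 40 N, if the wrist force passes 120 N, or if a joint passes its speed limit or range.

ROBOT

A 6-joint arm with a two-finger parallel gripper is mounted at the origin on a cart in front of the work surface, level with it; the furniture and walls round the work are solid. World frame = base frame: x ahead of the robot, y to its left, z up, the work surface at z = 0. Lengths are in mm, angles in rad, forces in N, time in s.
With the tool pointing down it reaches from about 375 to 900 mm from the base axis. Payload 3.1 kg.
Tool frame: the origin (TCP) lies on the mounting face of the last link; the fingertips stand 173 mm ahead of it and the grasp point (between the pads) lies 155 mm ahead of it (manip.grip_point_offset is the distance from the TCP to the grasp point, in mm); z points along the fingers, y is the line along which they close (so a half turn about z gives the same grasp; the last joint's range is limited). The gripper opens to 85 mm and grips with 20 to 120 N. Pads are 22 mm wide; open, the fingers measure 114 mm over their backs; the gripper's body (76 mm by 85 mm) begins 54 mm behind the grasp point. The pads swing forward as they close: fully open they stand 13 mm farther back than shut.
Start: joints at [-1.52, 0.527, 1.433, -0, 1.181, -0.178], TCP at [141.781, -608.684, 404.71] pointing down, gripper open.
Joint ranges: [-3.08, 3.08], [-0.75, 2.2], [0.22, 2.44], [-1.43, 4.57], [0, 2.65], [-2.85, 2.85]. Speed limits (rad/s): [2.79, 2.79, 3.14, 3.14, 3.14, 3.14].

INTERFACE

Orientations are given as a unit quaternion [x, y, z, w].
In Python, from cell import manip, open_gripper, close, ik, monitor, camera gives the robot as it stands. Calls block until the motion is done:
- manip.reach(position, orientation): joint-space move of the TCP to a pose.
- manip.servo_line(position, ori=None, v=150, threshold=None): straight line of the TCP; ori=None keeps the orientation; v is the mean speed in mm/s. With threshold (N) it stops when the force on the tool has changed by that much, and returns True; else False.
- manip.movej(angles): joint-space move.
- open_gripper() and close(grip_force=None): open the fingers fully, or close them until they stop; grip_force is the grip in N (None keeps the last).
- manip.wait(seconds).
- ik(position, orientation): joint angles nearest the present ones, or None.
- monitor.read_state(): the state.
- camera(name): name is "scene" or "top" or "wrist"; returns a dict with "color" (384x512x3 uint8, red, green, blue), "fx", "fy", "cx", "cy" (pixels), "xyz" and "rotation" of the camera in the world. Camera axes: x right, y up, looking along -z (the intrinsics and any distortion apply to the point x, -y, -z); pixel columns grow to the right and rows downward; lengths in mm; the calibration is good to about 2 mm. A picture is of the moment at which its call begins. There is no depth.
A pose or a line that the arm cannot do raises manip.PlanningError and nothing moves.
- manip.hand_in(): hands the job in; it is judged then, once.
The state is a dict: "clock": time; "joint_positions": joint angles; "joint_velocities": joint speeds; "joint_efforts": joint torques, N m; "ee_pos": TCP position; "eef_rot": TCP orientation; "contact_force": force on the tool from outside, world axes, zero at the start; "wrist_torque": the same for the moment, N m; "gripper_width": finger opening in mm; "grip_force": force on a finger pad.
Only numpy, scipy, OpenCV 4.12 (cv2) and the standard library are available. Lean on these libraries where they do the work, as an engineer would, in place of code of your own. Each camera call takes 0.05 s, during which the arm holds its last target. There are 200 camera calls.

## Working session

There is one attempt and no reset: what is moved stays moved. The work goes in short steps, each a Python script; the robot and the scene stay as the last script left them, time stands still between calls to the robot, and variables do not carry over. Pictures are saved under pics/ and viewed, at most 10 in all, crops included, and the job is handed in when it is done.

```bash
ls; mkdir -p pics; python3 - <<'E'
from cell import *
import cv2,numpy as np
for n in ("scene","top"):
    c=camera(n); cv2.imwrite(f"pics/{n}0.png",cv2.resize(c["color"][:,:,::-1],(800,600),interpolation=cv2.INTER_CUBIC)); np.save(f"{n}0.npy",c,allow_pickle=True)
    print(n,c["fx"],c["fy"],c["cx"],c["cy"],c["xyz"],c["rotation"],[k for k in c])
s=monitor.read_state();print(s)
E
```

```text
pics
scene 475.94723716065437 475.94723716065437 258.6900214174902 191.42143442445172 [934.78004779 279.95070018 837.56728125] [0.13719963 0.23020436 0.82584713 0.49614386] ['color', 'fx', 'fy', 'cx', 'cy', 'xyz', 'rotation']
top 366.0917977009135 366.0917977009135 258.1508137680826 183.62297737990048 [464.47323902  75.41334266 928.36778502] [ 0.03456864 -0.01919455 -0.70266353  0.71042279] ['color', 'fx', 'fy', 'cx', 'cy', 'xyz', 'rotation']
{'clock': 0.1, 'joint_positions': array([-1.52045891e+00,  5.28357558e-01,  1.43379075e+00,  2.52904721e-05,
        1.18140119e+00, -1.78504438e-01]), 'joint_velocities': array([ 0.00024991, -0.00253989, -0.00290576, -0.00035437, -0.00111747,
        0.00169553]), 'joint_efforts': array([-1.33162875e-04, -4.43304884e+01, -1.78587091e+01, -2.81348321e-04,
        3.91051974e-03,  4.70797076e-06]), 'ee_pos': array([ 141.79372619, -608.3778302 ,  403.83547905]), 'eef_rot': array([ 9.93461138e-01,  1.14166586e-01,  7.43277225e-05, -9.75665074e-04]), 'contact_force': array([-0.38940652, -0.24853568, -0.80886272]), 'wrist_torque': array([0.01652021, 0.00468765, 0.03713159]), 'grip_force': 0.0, 'gripper_width': 85.60459344573466}
```

View pics/scene0.png

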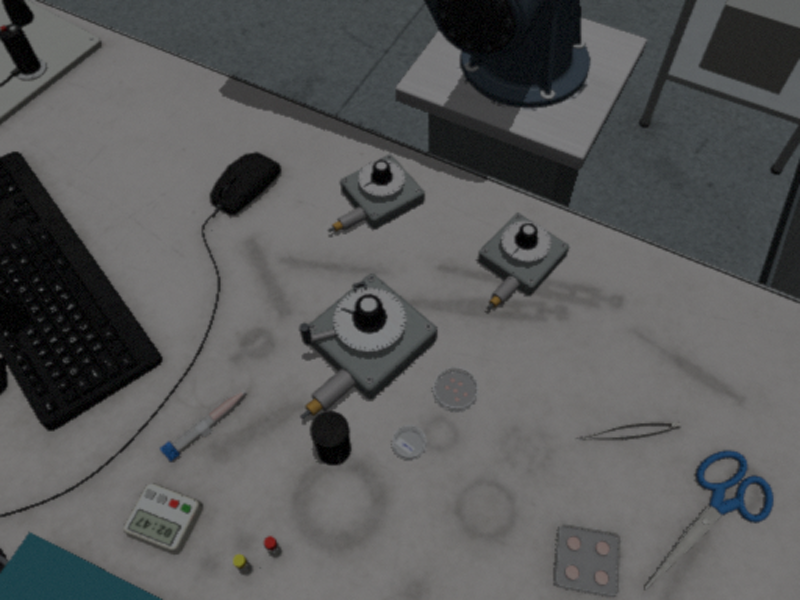

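View pics/top0.png

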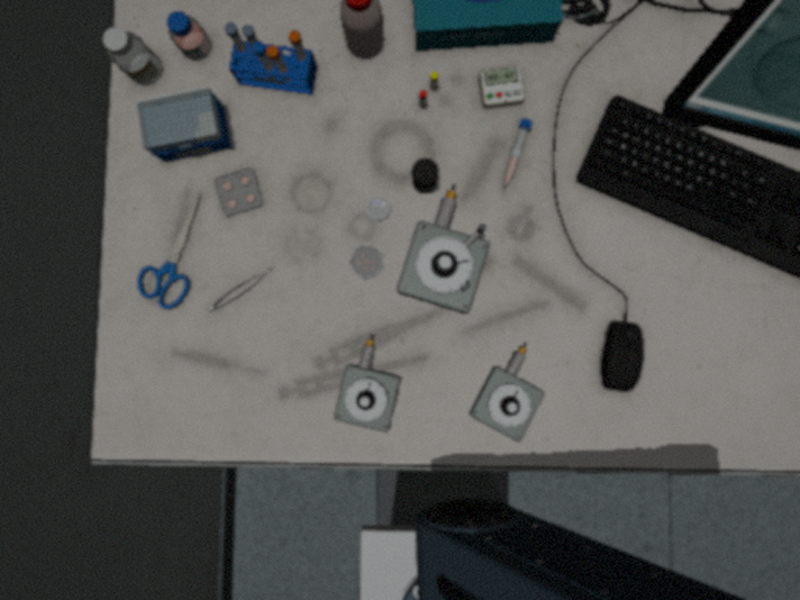

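The scene and top pictures show three look-alike stands. In the top view they sit at (445,263), (366,398) and (510,403). The first is clearly the largest, and it is the only one with a lever post, at (481,230), and a fork, near (465,287). The case is at (425,175) and the dishes are at (367,262) and (379,207). I choose the stand at (445,263) and will check it in a crop.

```bash
cat > h.py <<'E'
import numpy as np,cv2
from scipy.spatial.transform import Rotation as R
def ray(c,u,v):
    d=np.array([(u-c["cx"])/c["fx"],-(v-c["cy"])/c["fy"],-1.]); return np.array(c["xyz"]),R.from_quat(c["rotation"]).apply(d)
def on_z(c,u,v,z):
    o,d=ray(c,u,v); return o+d*(z-o[2])/d[2]
def proj(c,p):
    q=R.from_quat(c["rotation"]).inv().apply(np.array(p)-c["xyz"]); return c["cx"]+c["fx"]*q[0]/-q[2], c["cy"]-c["fy"]*q[1]/-q[2]
def down(yaw): # tool pointing down, closing line y at angle yaw in world
    y=np.array([np.cos(yaw),np.sin(yaw),0]);z=np.array([0,0,-1.]);return R.from_matrix(np.c_[np.cross(y,z),y,z]).as_quat()
E
python3 - <<'E'
from h import *
t=np.load("top0.npy",allow_pickle=True).item(); s=np.load("scene0.npy",allow_pickle=True).item()
k=.64
T=lambda u,v,z:on_z(t,u*k,v*k,z).round(1); S=lambda u,v,z:on_z(s,u*k,v*k,z).round(1)
print("knob top",T(444,264,94.5),S(369,300,94.5))
print("post",T(481,230,82),S(306,328,82))
print("barrel tip",T(452,186,40),S(314,408,40))
print("pointer",T(468,261,64),S(344,308,64),"fork",T(465,287,64),S(362,285,64))
print("case",T(425,165,66),S(330,424,66),"dish",T(367,262,12),S(455,390,12),"sm",T(379,207,14))
for c,n,(x,y) in ((t,"top",(285,168)),(s,"scene",(236,205))):
    w=50; cv2.imwrite(f"pics/c_{n}.png",cv2.resize(c["color"][y-w:y+w,x-w:x+w,::-1],(500,500),interpolation=cv2.INTER_CUBIC))
cv2.imwrite("pics/crop.png",np.clip(1.6*np.hstack([cv2.imread("pics/c_top.png"),cv2.imread("pics/c_scene.png")])[:, :].astype(float),0,255).astype(np.uint8)[:, :1000])
a=cv2.imread("pics/crop.png");cv2.imwrite("pics/crop.png",cv2.resize(a,(800,400)))
E
```

```text
knob top [562.2  34.8  94.5] [560.3  32.5  94.5]
post [615.2 -20.6  82. ] [621.3 -17.6  82. ]
barrel tip [692.4  20.3  40. ] [688.9  29.7  40. ]
pointer [570.7  -3.   64. ] [568.9   1.2  64. ] fork [531.1   1.4  64. ] [530.2   4.2  64. ]
case [718.2  63.5  66. ] [704.7  63.4  66. ] dish [573.9 155.   12. ] [580.4 159.   12. ] sm [663.7 136.8  14. ]
```

View pics/crop.png

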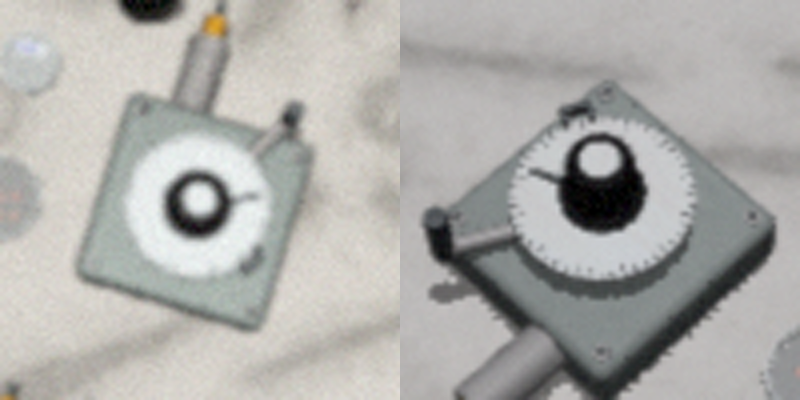

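The crop confirms the large stand. Its knob axis is at about (561,34). The pointer bearing is about -1.3 rad, the fork about -2.3 rad and the lever about -0.75 rad. The post comes out at r≈77 and the pointer and fork at r≈35–45, which match the given sizes. Next I hover for a wrist view.

```bash
python3 - <<'E'
from cell import *
from h import *
P=[561,34,400]
for yaw in np.arange(-3.1,3.2,.4):
    q=ik([561,34,244],down(yaw)); print(round(yaw,2),None if q is None else np.round(q,2))
s=monitor.read_state(); y0=R.from_quat(s["eef_rot"]).as_matrix()[:,1]; print("y",y0)
yaw=1.57+.3
manip.reach(P,down(yaw)); manip.wait(.3)
c=camera("wrist"); np.save("w1.npy",c,allow_pickle=True)
print(c["fx"],c["cx"],c["cy"],c["xyz"],c["rotation"],proj(c,[561,34,94]),monitor.read_state()["joint_positions"],monitor.read_state()["clock"])
cv2.imwrite("pics/w1.png",cv2.resize(c["color"][:,:,::-1],(800,600)))
E
```

```text
-3.1 None
-2.7 [-0.14  0.68  1.72 -0.    0.75  2.56]
-2.3 [-0.14  0.68  1.72 -0.    0.75  2.16]
-1.9 [-0.14  0.68  1.72 -0.    0.75  1.76]
-1.5 [-0.14  0.68  1.72 -0.    0.75  1.36]
-1.1 [-0.14  0.68  1.72 -0.    0.75  0.96]
-0.7 [-0.14  0.68  1.72 -0.    0.75  0.56]
-0.3 [-0.14  0.68  1.72 -0.    0.75  0.16]
0.1 [-0.14  0.68  1.72 -0.    0.75 -0.24]
0.5 [-0.14  0.68  1.72 -0.    0.75 -0.64]
0.9 [-0.14  0.68  1.72 -0.    0.75 -1.04]
1.3 [-0.14  0.68  1.72 -0.    0.75 -1.44]
1.7 [-0.14  0.68  1.72 -0.    0.75 -1.84]
2.1 [-0.14  0.68  1.72 -0.    0.75 -2.24]
2.5 [-0.14  0.68  1.72 -0.    0.75 -2.64]
2.9 None
y [ 0.22684028 -0.97393008 -0.0019216 ]
306.47415127883846 256.91882573593875 193.11951509783347 [494.15515854  12.82969538 369.06417866] [-0.08180454 -0.11043329  0.79667481  0.58857603] (np.float64(257.66868512801904), np.float64(185.1039227165905)) [-1.38775208e-01  4.48500149e-01  1.59780943e+00 -1.96211941e-06
  1.09529139e+00 -2.00822470e+00] 3.1583
```

View pics/w1.png

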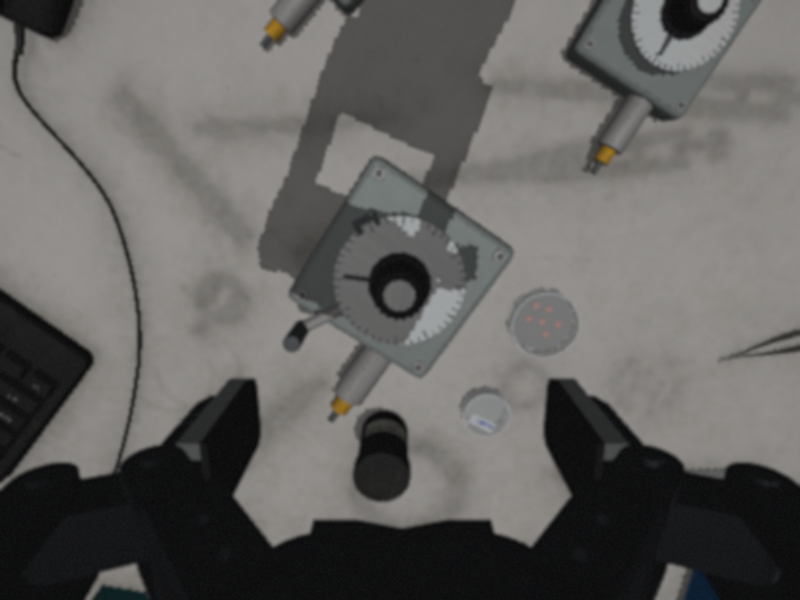

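The wrist view shows the knob top at (399,294), the pointer tip near (346,277), the fork near (367,222) and the post at (292,341). I will measure finer from an enlarged crop.

```bash
python3 - <<'E'
from h import *
c=np.load("w1.npy",allow_pickle=True).item(); k=.64
W=lambda u,v,z:on_z(c,u*k,v*k,z).round(1)
print("knob",W(399,294,94.5),"ptr",W(346,277,64),"fork",W(367,222,64),"post",W(292,341,82))
x,y=215,130; a=c["color"][y:y+90,x-30:x+90,::-1].astype(float)*2
cv2.imwrite("pics/w1c.png",cv2.resize(np.clip(a,0,255).astype(np.uint8),(800,600),interpolation=cv2.INTER_CUBIC))
E
```

```text
knob [564.3  32.8  94.5] ptr [571.3  -1.4  64. ] fork [533.    1.9  64. ] post [617.2 -22.5  82. ]
```

View pics/w1c.png

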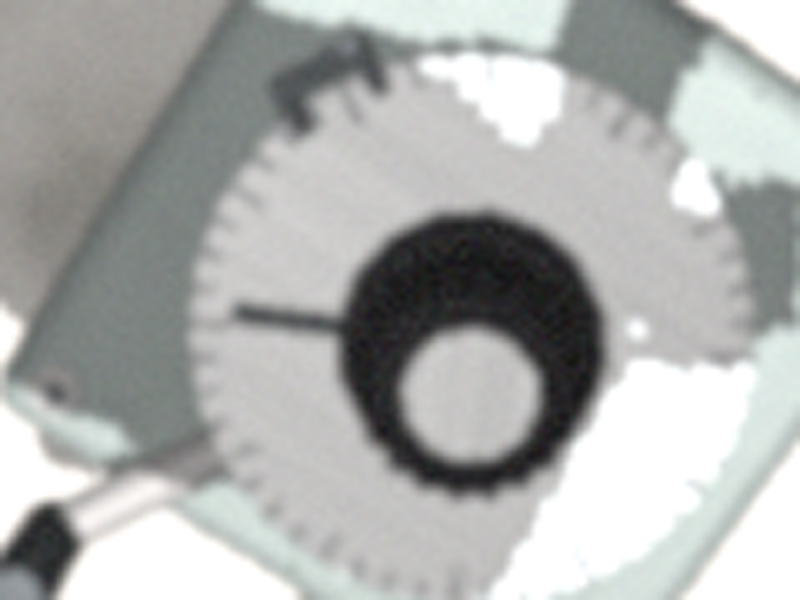

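The crop shows the pointer tip at (235,313), the prong tips at (305,128) and (382,90) with the mouth middle at (343,109), and the knob top centre at (472,393).

```bash
python3 - <<'E'
from cell import *
from h import *
c=np.load("w1.npy",allow_pickle=True).item()
W=lambda u,v,z:on_z(c,185+(u+.5)/6.667-.5,130+(v+.5)/6.667-.5,z)
k=W(472,393,94.5);print("knob",k.round(1), "dial mid by edges",W(472,328,62).round(1))
p=W(235,313,64.5);g=W(343,109,64.5)
for ax in (k,np.array([562.5,33,0])):
    a=[np.arctan2(*(q-ax)[1::-1]) for q in (p,g)]; print([np.hypot(*(q-ax)[:2]).round(1) for q in (p,g)],a,a[1]-a[0])
ax=(k[:2]+[562.5,33])/2; a=[np.arctan2(*(q[:2]-ax)[::-1]) for q in (p,g)]; d=a[1]-a[0]; print("ax",ax,"turn",d)
# grasp with closing line clear of the lever, turn joint 6
yaw=2.4
manip.reach([*ax,300],down(yaw))
manip.servo_line([*ax,245],down(yaw),v=80)
f0=monitor.read_state()["contact_force"]
close(40); s=monitor.read_state(); print("grip",s["gripper_width"],s["grip_force"],s["contact_force"]-f0,s["ee_pos"],s["clock"])
np.save("ax.npy",np.r_[ax,d,a])
E
```

```text
knob [564.6  32.9  94.5] dial mid by edges [563.1  32.2  62. ]
[np.float64(36.6), np.float64(40.5)] [np.float64(-1.3992931104129789), np.float64(-2.347839847548196)] -0.9485467371352172
[np.float64(37.1), np.float64(39.1)] [np.float64(-1.343296961923586), np.float64(-2.307022083923158)] -0.9637251219995722
ax [563.56433762  32.94411959] turn -0.9566917466657139
grip 29.63714064830666 39.69503402709961 [-0.37490019 -3.27471318  4.60082792] [564.28935038  32.36225673 245.74392072] 5.1083
```

```bash
cat > look.py <<'E'
from cell import *
from h import *
def shot(name,x,y,z=400,yaw=1.87,move=True):
    if move: manip.reach([x,y,z],down(yaw)); manip.wait(.3)
    c=camera("wrist"); np.save(name+".npy",c,allow_pickle=True)
    u,v=np.round(proj(c,[563.5,33,64])).astype(int); x0,y0=u-60,v-45
    a=c["color"][y0:y0+90,x0:x0+120,::-1].astype(float)*2
    cv2.imwrite(f"pics/{name}.png",cv2.resize(np.clip(a,0,255).astype(np.uint8),(800,600),interpolation=cv2.INTER_CUBIC)); print("origin",x0,y0)
E
python3 - <<'E'
from look import *
*ax,d,a0,a1=np.load("ax.npy")
s=monitor.read_state(); p=s["ee_pos"]
manip.servo_line([*ax,245],down(2.4+d),v=60); s=monitor.read_state()
y=R.from_quat(s["eef_rot"]).as_matrix()[:,1]
print("yaw",np.arctan2(y[1],y[0]),"want",2.4+d,s["contact_force"],s["gripper_width"],s["clock"])
open_gripper(); manip.servo_line([*ax,300],v=120)
shot("w2",561,34,400); print(monitor.read_state()["clock"])
E
```

```text
yaw 1.4421306102156999 want 1.443308253334286 [ 0.13983095 -0.0275858   7.11191888] 29.741995399911755 6.2167
origin 195 136
8.25
```

View pics/w2.png

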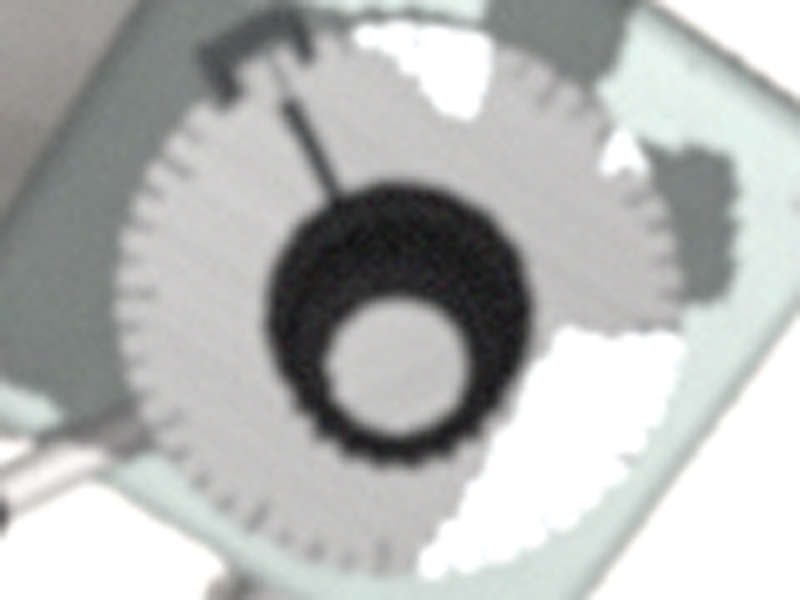

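The pointer tip is at (287,105) and the fork mouth middle is near (267,78), so they are nearly in line. I will check the angles with a mask before locking.

```bash
cat > ang.py <<'E'
from h import *
def angles(name,ax=(563.5,33),z=64.5,mm=.25,verbose=True):
    c=np.load(name+".npy",allow_pickle=True).item()
    th=np.arange(-2.9,-1.7,.005); r=np.arange(22,50,.25)
    T,Rr=np.meshgrid(th,r)   # polar resample of plane z
    P=np.stack([ax[0]+Rr*np.cos(T),ax[1]+Rr*np.sin(T),np.full_like(T,z)],-1)
    q=R.from_quat(c["rotation"]).inv().apply(P.reshape(-1,3)-c["xyz"]).reshape(P.shape)
    u=(c["cx"]-c["fx"]*q[...,0]/q[...,2]).astype(np.float32);v=(c["cy"]+c["fy"]*q[...,1]/q[...,2]).astype(np.float32)
    g=cv2.remap(cv2.cvtColor(c["color"],cv2.COLOR_RGB2GRAY),u,v,cv2.INTER_CUBIC).astype(float)
    for lo,hi in ((25,30),(30,35),(36,40),(39,43),(43,45),(45,48)):
        row=g[(r>=lo)&(r<hi)].mean(0); w=np.clip(np.median(row)*.8-row,0,None)
        n,l=cv2.connectedComponents((w>0).astype(np.uint8).reshape(1,-1)); l=l[0]
        print((lo,hi),round(np.median(row)),[(round((w*th)[l==i].sum()/w[l==i].sum(),3),round(th[l==i].min(),2),round(th[l==i].max(),2)) for i in range(1,n) if (l==i).sum()>3])
E
python3 -c "
from ang import *
angles('w2')
print();angles('w2',ax=(564.3,33))"
```

```text
(25, 30) 99 [(np.float64(-2.33), np.float64(-2.39), np.float64(-2.27))]
(30, 35) 100 [(np.float64(-2.335), np.float64(-2.39), np.float64(-2.28))]
(36, 40) 99 []
(39, 43) 93 [(np.float64(-2.483), np.float64(-2.52), np.float64(-2.45)), (np.float64(-2.171), np.float64(-2.23), np.float64(-2.12))]
(43, 45) 70 [(np.float64(-2.483), np.float64(-2.52), np.float64(-2.44)), (np.float64(-2.186), np.float64(-2.24), np.float64(-2.14))]
(45, 48) 65 [(np.float64(-2.33), np.float64(-2.51), np.float64(-2.16))]

(25, 30) 99 [(np.float64(-2.35), np.float64(-2.41), np.float64(-2.29))]
(30, 35) 100 [(np.float64(-2.353), np.float64(-2.41), np.float64(-2.3))]
(36, 40) 100 [(np.float64(-2.367), np.float64(-2.38), np.float64(-2.36))]
(39, 43) 95 [(np.float64(-2.494), np.float64(-2.53), np.float64(-2.47)), (np.float64(-2.186), np.float64(-2.24), np.float64(-2.14))]
(43, 45) 74 [(np.float64(-2.496), np.float64(-2.53), np.float64(-2.46)), (np.float64(-2.197), np.float64(-2.25), np.float64(-2.14))]
(45, 48) 65 [(np.float64(-2.344), np.float64(-2.52), np.float64(-2.17))]
```

Pointer bearing is -2.333 and index bearing -2.33, so they are in line. Next I push the lever with the trailing open finger, straddling the post, in force-limited chords.

```bash
cat > push.py <<'E'
from look import *
ax=np.array([563.5,33.])
def pose(b,z=224,off=36.5):
    p=ax+78*np.array([np.cos(b),np.sin(b)])+off*np.array([np.sin(b),-np.cos(b)]); return [*p,z],down(b+np.pi/2)
def rep(b,tag,f0):
    s=monitor.read_state(); f=s["contact_force"]-f0
    t=np.array([np.sin(b),-np.cos(b)]); e=s["ee_pos"]; r=e[:2]-ax
    bb=np.arctan2(r[1],r[0])+np.arctan2(36.5,78)
    print(tag,"b",round(bb,3),"push",round(-f[:2]@t,2),"F",f.round(1),"w",round(s["gripper_width"],1),"t",s["clock"]); return bb
E
python3 - <<'E'
from push import *
b=-.62
manip.reach(*pose(b,320)); p,o=pose(b)
print("down hit",manip.servo_line(p,o,v=100,threshold=8)); manip.wait(.2)
f0=monitor.read_state()["contact_force"]; np.save("f0.npy",f0); rep(b,"start",f0)
for i in range(5):
    n=b-.35; p,o=pose(n); hit=manip.servo_line(p,o,v=20,threshold=11.8)
    bb=rep(n,f"seg hit={hit}",f0)
    if hit: break
    b=n+.07; manip.servo_line(*pose(b),v=40); rep(b,"back",f0)
E
```

```text
down hit False
start b -0.618 push 0.0 F [0. 0. 0.] w 85.3 t 10.35
seg hit=False b -0.967 push 5.52 F [ 1.9  7.  -0.3] w 85.6 t 12.0
back b -0.901 push 0.33 F [-0.5  1.1 -0.9] w 85.3 t 12.3
seg hit=True b -1.203 push 0.95 F [0.4 1.8 0.1] w 85.2 t 13.5333
```

```bash
python3 - <<'E'
from push import *
f0=np.load("f0.npy"); b=-1.203
rep(b,"now",f0)
for i in range(4):
    b-=.02; hit=manip.servo_line(*pose(b),v=15,threshold=10.5); bb=rep(b,f"hit={hit}",f0)
    if hit: break
c=camera("wrist"); print(proj(c,[563,33,64])); cv2.imwrite("pics/w3.png",np.clip(cv2.resize(c["color"][:,:,::-1],(800,600))*1.6,0,255).astype(np.uint8))
E
```

```text
now b -1.203 push 1.02 F [0.4 1.8 0.1] w 85.2 t 13.5333
hit=False b -1.207 push 7.67 F [ 6.1  5.7 -1.6] w 85.6 t 13.8583
hit=False b -1.223 push 9.29 F [ 7.6  6.6 -3.5] w 85.3 t 14.125
hit=False b -1.239 push 10.36 F [ 7.9  9.2 -3.1] w 85.4 t 14.3917
hit=False b -1.256 push 10.37 F [ 8.2  9.  -4.2] w 85.5 t 14.6583
(np.float64(339.91599004601795), np.float64(81.66606755408681))
```

View pics/w3.png

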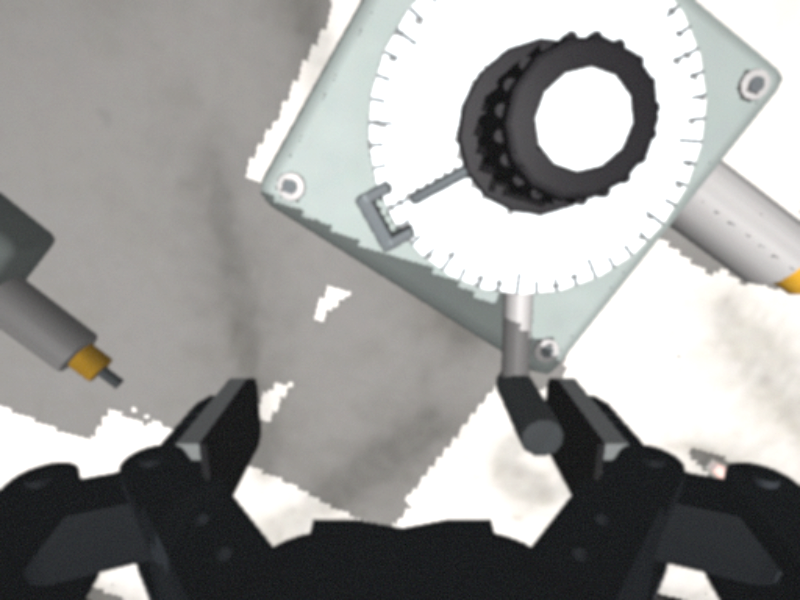

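The trailing pad is against the post at about (550,430). The clamp is engaged: the halted push is 10.4 N, so 10.4–14.4 N in motion, inside the firm band. The pointer still lies in the fork, near (400,205). I will release, lift and check.

```bash
python3 - <<'E'
from push import *
from ang import angles
f0=np.load("f0.npy"); b=-1.256
manip.servo_line(*pose(b+.2),v=40); rep(b+.2,"off",f0)
manip.servo_line(*pose(b+.2,330),v=120)
shot("w4",561,34,400); print(monitor.read_state()["clock"])
angles("w4")
E
```

```text
off b -1.061 push 0.52 F [-0.1  1.2  0.4] w 85.3 t 15.35
origin 196 135
17.8417
(25, 30) 99 [(np.float64(-2.33), np.float64(-2.4), np.float64(-2.27))]
(30, 35) 100 [(np.float64(-2.333), np.float64(-2.39), np.float64(-2.28))]
(36, 40) 99 []
(39, 43) 94 [(np.float64(-2.485), np.float64(-2.53), np.float64(-2.45)), (np.float64(-2.17), np.float64(-2.22), np.float64(-2.12))]
(43, 45) 72 [(np.float64(-2.477), np.float64(-2.52), np.float64(-2.42)), (np.float64(-2.182), np.float64(-2.24), np.float64(-2.14))]
(45, 48) 65 [(np.float64(-2.305), np.float64(-2.51), np.float64(-2.16))]
```

View pics/w4.png

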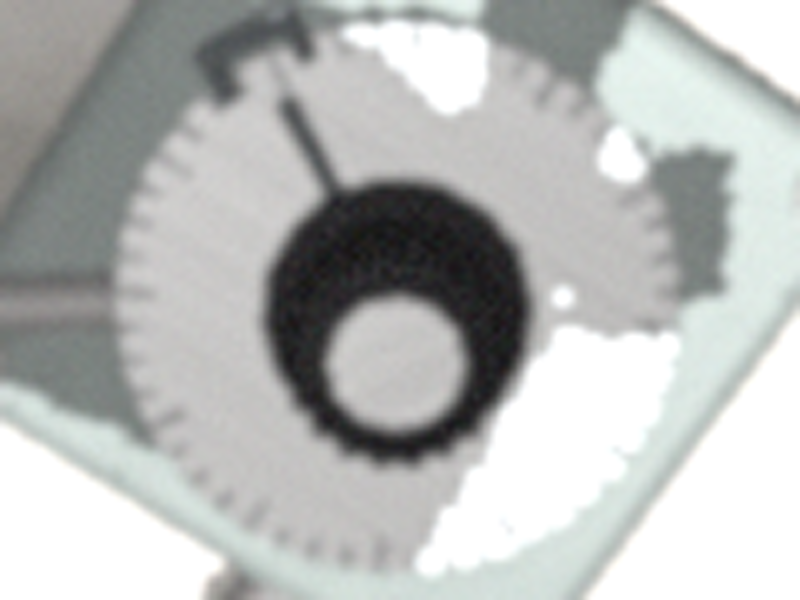

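The pointer is still on the index. I compare the lever bearing with its bearing under load to make sure it did not spring back.

```bash
python3 - <<'E'
from h import *
c=np.load("w4.npy",allow_pickle=True).item(); ax=np.array([563.5,33])
for u,v in((20,303),(60,303),(100,302)):
    p=on_z(c,196+u/6.667,135+v/6.667,54.5)[:2]-ax; print(np.hypot(*p),np.arctan2(p[1],p[0]))
g=c["color"].astype(int).sum(2)
u,v=proj(c,[*(ax+78*np.array([np.cos(-1.25),np.sin(-1.25)])),82]);print("expected post px",u,v)
x,y=int(u),int(v); m=c["color"][y-20:y+20,x-25:x+25]
n,l,st,ce=cv2.connectedComponentsWithStats((m.sum(2)<150).astype(np.uint8))
for i in range(1,n):
    if st[i,4]>15:
        q=ce[i]+[x-25,y-20]; p=on_z(c,*q,72)[:2]-ax; print("dark",st[i,4],q,np.hypot(*p),np.arctan2(p[1],p[0]))
E
```

```text
59.95137583821125 -1.2275785664935461
53.63768231912493 -1.2222698633075124
47.31034983398747 -1.2189615375805154
expected post px 175.05133189265734 186.1092136424667
dark 163 [179.08588957 183.93251534] 76.5786903308513 -1.245187007678188
```

```bash
python3 - <<'E'
from push import *
from ang import angles
b=-1.06
manip.reach(*pose(b,320)); manip.servo_line(*pose(b),v=100,threshold=8); manip.wait(.2)
f0=monitor.read_state()["contact_force"]
print(manip.servo_line(*pose(-1.29),v=12,threshold=3)); rep(-1.24,"touch",f0)
print(manip.servo_line(*pose(-1.30),v=10,threshold=9)); rep(-1.25,"press",f0)
manip.servo_line(*pose(-1.06),v=40); manip.servo_line(*pose(-1.06,330),v=120)
shot("w5",561,34,400); print(monitor.read_state()["clock"]); angles("w5")
c=np.load("w5.npy",allow_pickle=True).item(); m=c["color"][166:206,150:200]
n,l,st,ce=cv2.connectedComponentsWithStats((m.sum(2)<150).astype(np.uint8))
for i in range(1,n):
    if st[i,4]>15:
        p=on_z(c,*(ce[i]+[150,166]),72)[:2]-ax; print("post",st[i,4],np.hypot(*p),np.arctan2(p[1],p[0]))
E
```

```text
True
touch b -1.218 push 0.13 F [ 0.3 -0.4  0.9] w 85.8 t 21.3583
True
press b -1.228 push 0.42 F [0.4 0.1 0.5] w 85.0 t 21.725
origin 196 135
24.7333
(25, 30) 99 [(np.float64(-2.329), np.float64(-2.4), np.float64(-2.27))]
(30, 35) 100 [(np.float64(-2.333), np.float64(-2.39), np.float64(-2.28))]
(36, 40) 99 []
(39, 43) 94 [(np.float64(-2.485), np.float64(-2.52), np.float64(-2.45)), (np.float64(-2.171), np.float64(-2.22), np.float64(-2.12))]
(43, 45) 71 [(np.float64(-2.475), np.float64(-2.52), np.float64(-2.42)), (np.float64(-2.184), np.float64(-2.23), np.float64(-2.14))]
(45, 48) 65 [(np.float64(-2.303), np.float64(-2.51), np.float64(-2.16))]
post 166 76.59407533698976 -1.245468416677726
```

```bash
python3 -c "
from cell import *
print(manip.hand_in())"
```

```text
the job is handed in; nothing more can be done
None
```

I handed in the job at about 25 s: the pointer is on the index (within about 0.01 rad), and the lock ring is tight at an estimated 12–13 N (10.4 N read with the arm halted). Neither moved when released, and the dishes and case were not touched.

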